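# Uncap the flat jar and slide it under the funnel

### The arm

A 7-joint arm with a two-finger parallel gripper is mounted at the origin on the work surface. World frame = base frame: x ahead of the robot, y to its left, z up, the work surface at z = 0. Lengths are in m, angles in rad, forces in N, time in s.
With the tool pointing down it reaches from about 0.35 to 0.9 m from the base axis. Payload 7.2 kg.
Tool frame: the origin (TCP) lies midway between the tips of the shut fingers; the grasp point (between the pads) lies 19 mm behind it; z points along the fingers, y is the line along which they close (so a half turn about z gives the same grasp; the last joint's range is limited). The gripper opens to 85 mm and grips with 20 to 120 N. Pads are 22 mm wide; open, the fingers measure 114 mm over their backs; the gripper's body (76 mm by 85 mm) begins 54 mm behind the grasp point. The pads swing forward as they close: fully open they stand 13 mm farther back than shut.
Start: joints at [-1.302, 0.411, -0.013, 1.596, 0.006, 1.134, -0.082], TCP at [0.207, 0.59, 0.231] pointing down, gripper open.
Joint ranges: [-2.95, 2.95], [-0.29, 1.99], [-1.47, 1.44], [0.14, 2.54], [-1.03, 4.17], [0.13, 1.85], [-2.86, 2.86]. Speed limits (rad/s): [2.39, 2.39, 3.01, 3.01, 3.14, 3.14, 3.14].

### API

Orientations are given as a rotation vector (axis times angle).
In Python, from cell import sensors, imaging, r gives the robot as it stands. The module is installed in compiled form; this text tells all that it offers.
- The arm moves only by the shell command python3 -m crank 'ROWS' [FORCE]. ROWS is text: rows parted by semicolons, each of 7 numbers parted by spaces: the opening, from -1 (shut) to 1 (fully open), then the shift along the tool's x, y, z in mm, then the turn, a rotation vector about the tool's x, y, z in degrees. A call has 1 to 8 rows; each row is the pose to reach, as a shift and turn from the pose commanded when the call began, along the tool's axes at that moment; what a row does not reach only later rows make up. A row lasts 1/10 s, in which the tool goes at most 50 mm and 8.59 degrees, less where a joint would pass 70% of its speed; a pose out of reach is approached as far as the arm can. A call with a gripper value outside its range is refused whole. The fingers move at their own pace and stop on an object; FORCE is the grip in N (left out, the last holds). Time passes only in rows, so rows that repeat a pose let the fingers close. It gives the time, the measured TCP pose, the force, the opening and the grip force at its end, in the units of the state.
- sensors.state(): the state, without advancing time (a new reading comes with each control period).
- imaging.get_image(name): name is "scene" or "top" or "wrist"; returns (picture, depth): 400x640x3 uint8, red, green, blue; 400x640 float32, m along the optical axis (not along the pixel's ray), 0 where there is no reading.
- imaging.camera_model(name): a dict with "fx", "fy", "cx", "cy" (pixels), "xyz" and "attitude" of the camera in the world; the wrist camera has in their place "hand_eye" (4x4, takes a point from camera to tool coordinates, whose origin is the TCP and whose axes are the flange's). Camera axes: x right, y down, z forward; pixel columns grow to the right and rows downward; lengths in m; the calibration is good to about 2 mm. The wrist camera is an equidistant fisheye: a pixel r from the principal point sees the ray r / f radians off the axis. A picture is of the moment at which its call begins: read the wrist's pose just before it. camera_model takes no time and is no camera call.
- r.hand_in(): hands the job in; it is judged then, once.
The state is a dict: "time": time; "joints": joint angles; "dq": joint speeds; "joint_efforts": joint torques, N m; "ee_pos": TCP position; "tcp_rot": TCP orientation; "wrist_force": force on the tool from outside, world axes, zero at the start; "ft_torque": the same for the moment, N m; "opening": finger opening in m; "finger_force": force on a finger pad.
Only numpy, scipy, OpenCV 4.12 (cv2) and the standard library are available. Lean on these libraries where they do the work, as an engineer would, in place of code of your own. Each camera call takes 0.05 s, during which the arm holds its last target. There are 200 camera calls.

### The job

Lift the loose oblong steel cap off the flat amber jar and stand it upright on the bare worktop; take it again by its two ends and lower it, upright, all the way to the floor of the open-ended cap cradle, without ever letting it drop. Then push the jar's carrier along its rail fully home against the stop, so that the open jar stands under the funnel. Leave the other kitchen things where they are.

Things in the scene. Friction and masses are not known exactly. Their poses are not given: they have to be found in the camera images.
- cap: Loose oblong steel cap, 58 (its x) x 34 (its y) x 30 mm high, 80 g, hollow below (3 mm walls). Origin: centre of underside; z up. It sits over the flat jar's neck, its skirt reaching 20 mm down with 4 mm play, and lifts straight off. Its long sides are free there; 7 mm beyond each end stands a 22 mm wide steel cheek as high as the cap's top, so no finger fits at the ends.
- cradle: Fixed white plastic cap cradle. Origin: centre of underside. Base 110 (x) x 60 (y) x 6 mm; side walls along x, 80 long, 6 thick, 44 apart inside, tops 52 mm above the worktop. Open ends with 4 mm high lips on the floor, inner faces 34 mm from the centre. The cap lies between lips and walls, long side along x, either way round, 5 mm play all round: fingers fit only at the cap's ends.
- cradle_floor (a point): Centre of the cradle's floor, 6 mm above the worktop; axes as the cradle.
- rail: Fixed twin rail with end stop and funnel stand. Origin on the worktop; rails run along its y (from -220 to +150 mm), 100 mm wide; the carrier slides to +y. Funnel post at x = +85, y = +80 mm; the steel funnel is 80 mm across at its top, 205 mm above the worktop.
- carrier (a joint): Travel of the carrier along the rail's +y, m: 0.16 is fully home against the stop with the jar under the funnel. It starts at 0, slides with 2 to 3 N and stays where it is left.
- jar_neck (a point): Centre of the top of the flat amber jar's oblong neck (44 x 20 mm, 124 mm above the worktop), axes as the rail. The jar (70 x 50 mm) is clamped in the carrier between two steel cheeks whose tops are 134 mm above the worktop.
- push_tab (a point): Middle of the top edge of the rear (-y) face of the carrier's upright steel push tab: 44 mm wide across the rail, 4 mm thick, 102 mm above the worktop, 87 mm behind the jar's centre. Carrier plate top is 32 mm above the worktop. Push the tab's rear face towards the rail's +y.
- funnel_spout (a point): Lower end of the fixed funnel's spout, 14 mm wide, 129 mm above the worktop: higher than the open neck, lower than the top of a capped jar.
- cup: Bystander: blue enamel measuring cup with a handle at +y, 84 mm across, 75 high. Origin: centre of underside.
- jar0: Bystander: closed round amber jar with steel cap, 64 mm across, 115 high. Origin: centre of underside.
- jar1: Bystander: as jar0.
- jar2: Bystander: as jar0.
- round_cap: Bystander: round steel cap lying on the worktop, 48 mm across, 14 high. Origin: centre of underside.
- scoop: Bystander: steel spoon lying along its x. Origin: middle of its underside.
- spare_funnel: Bystander: steel funnel lying on its side, 100 mm long, 80 mm across. Origin: on the worktop below its middle.
There are look-alikes about, which are no part of the job. What is shaped like the cradle but pink is not meant. What is shaped like the cap but green or yellow is not meant.

How it is judged:
By the outcome, as a careful person would: the job done as asked, in the order asked, and still so for the second after the job is handed in, with the robot touching nothing.
It also fails if it takes over 72 s, if anything falls off the work surface, if the arm or the gripper's body presses on something with over 40 N, if the wrist force passes 120 N, or if a joint passes its speed limit or range.

## Working session

There is one attempt and no reset: what is moved stays moved. The work goes in short steps, Python scripts to look and compute and a shell command to move; the robot and the scene stay as the last step left them, time stands still between calls to the robot, and variables do not carry over. Pictures are saved under pics/ and viewed, at most 10 in all, crops included, and the job is handed in when it is done.

```bash
mkdir -p pics; cat > h.py <<'E'
import numpy as np,cv2
from cell import sensors,imaging,r
from scipy.spatial.transform import Rotation as R
def att(a):
    a=np.array(a,float); return a if a.shape==(3,3) else R.from_rotvec(a).as_matrix() if a.size==3 else R.from_quat(a).as_matrix()
def cloud(name):
    im,d=imaging.get_image(name); m=imaging.camera_model(name)
    v,u=np.mgrid[:400,:640]
    P=np.dstack([(u-m['cx'])/m['fx']*d,(v-m['cy'])/m['fy']*d,d])@att(m['attitude']).T+np.array(m['xyz'])
    P[d==0]=np.nan
    return im,P
def save(n,im): cv2.imwrite('pics/'+n+'.png',im[...,::-1])
E
python3 - <<'E'
from h import *
for n in('top','scene'):
    print(imaging.camera_model(n)); im,P=cloud(n); np.savez(n,im=im,P=P); save(n,im)
s=sensors.state(); print(s)
E
```

```text
{'fx': 452.73004332814253, 'fy': 452.73004332814253, 'cx': 319.62587712130016, 'cy': 206.187376688142, 'xyz': array([0.33974429, 0.02875023, 1.22866414]), 'attitude': array([-2.12665164,  2.13620043, -0.21269203])}
{'fx': 429.176449175993, 'fy': 429.176449175993, 'cx': 316.0126785785569, 'cy': 199.21089178037613, 'xyz': array([ 1.15994931, -0.62402201,  0.91951694]), 'attitude': array([-2.17756282, -0.88130142,  0.39363294])}
{'time': 0.1, 'joints': array([-1.30222291,  0.41185457, -0.0127095 ,  1.59703033,  0.005625  ,
        1.13430955, -0.08221088]), 'dq': array([-0.0012299 , -0.00054503, -0.00126191, -0.00302634, -0.00045596,
        0.00280058, -0.00093211]), 'joint_efforts': array([ 2.51504418e-03, -6.01829267e+01,  6.84169605e-01, -3.00090516e+01,
        1.40365193e-02,  6.50283371e-03,  4.59783848e-06]), 'ee_pos': array([0.20641348, 0.58941303, 0.23048695]), 'tcp_rot': array([-5.26450382e-01, -3.09703742e+00,  2.45165170e-03]), 'wrist_force': array([ 0.59691821, -0.09839264,  0.24071116]), 'ft_torque': array([ 0.02249509, -0.04698783,  0.02782186]), 'finger_force': 0.0, 'opening': 0.08494997814312008}
```

View pics/top.png

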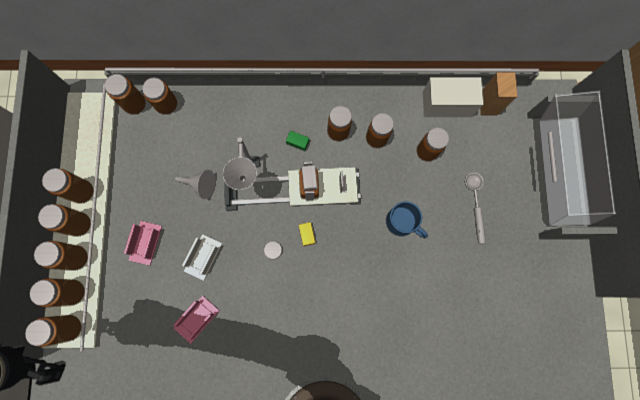

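View pics/scene.png

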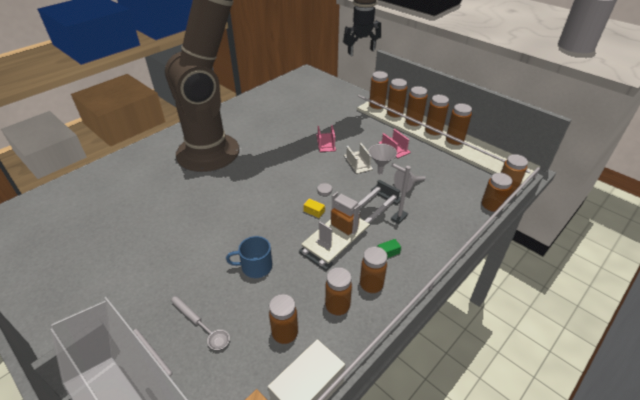

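The top view shows what could be taken for the cap: steel (309,178) on the amber jar, green (297,140) and yellow (307,234). For the cradle there is white (202,257), pink (143,242) and pink (196,319). By the description I choose steel at (309,178) and white at (202,257). I'll check both in one close crop and measure them.

```bash
python3 - <<'E'
from h import *
Z=np.load('top.npz'); im,P=Z['im'],Z['P']
c=im[120:290,170:370]; save('crop',cv2.resize(c,(800,680),interpolation=cv2.INTER_CUBIC)[:600])
v,u=np.mgrid[:400,:640]
def rect(m,n):
    q=P[m][:,:2]; q=q[~np.isnan(q[:,0])]
    (cx,cy),(w,h),a=cv2.minAreaRect((q*1000).astype(np.float32)); print(n,len(q),cx,cy,w,h,a,'mean',q.mean(0)*1000,'z',np.nanmedian(P[m][:,2]))
def box(a,b,c,d): return (u>=a)&(u<b)&(v>=c)&(v<d)
z=P[...,2]
top=box(285,365,155,215)
rect(top&(z>.122)&(z<.145),'cap+cheeks')
rect(top&(z>.02)&(z<.04),'plate')
rect(top&(z>.085)&(z<.11)&(u>330),'tab')
rect(box(178,225,230,285)&(z>.003)&(im.min(2)>120),'cradle all')
rect(box(178,225,230,285)&(z>.003)&(z<.012)&(im.min(2)>100),'cradle base')
rect(box(178,225,230,285)&(z>.045),'cradle tops')
rect(box(215,265,150,192)&(z>.19),'funnel')
rect(box(295,320,220,247)&(z>.01),'yellow')
rect(box(260,285,240,262)&(z>.008),'roundcap')
np.set_printoptions(precision=3,suppress=True,linewidth=250)
print((z[160:202:2,296:324:2]*1000).round())
# scene cross-check
Z=np.load('scene.npz'); im,P=Z['im'],Z['P']; z=P[...,2]
k=np.abs(P[...,0]-.45)
top=box(300,400,180,265)
rect(box(325,362,190,225)&(z>.125)&(z<.145),'s cap')
rect(box(300,335,215,255)&(z>.09)&(z<.115),'s tab')
rect(box(343,375,140,172)&(z>.045)&(im.min(2)>100),'s cradle tops')
E
```

```text
cap+cheeks 357 617.5611572265625 38.202781677246094 81.1026611328125 33.738887786865234 5.621395111083984 mean [617.87645481  38.50977446] z 0.13254477756765493
plate 1810 619.1495361328125 3.404327392578125 99.2691879272461 204.68527221679688 2.786728620529175 mean [615.59740527  -6.81224954] z 0.030850850548390207
tab 35 620.6185913085938 -44.61981201171875 42.87433624267578 3.6832501888275146 2.9041857719421387 mean [619.32199971 -44.37701348] z 0.1002093030557103
cradle all 622 431.083251953125 334.1742858886719 94.0206298828125 118.16102600097656 73.77196502685547 mean [428.8407609  326.92445834] z 0.006774396737497357
cradle base 604 430.9925842285156 331.11541748046875 128.0702362060547 144.54763793945312 89.68463897705078 mean [429.57304493 330.23474755] z 0.005421485860747088
cradle tops 179 429.9524841308594 325.0030212402344 57.78204345703125 79.2800064086914 65.28445434570312 mean [428.69753168 323.28346581] z 0.05075615093202379
funnel 427 610.0888061523438 199.28988647460938 77.8959732055664 77.24237060546875 2.0395588874816895 mean [614.8397508  202.47827634] z 0.19848
[... 1606 characters left out ...]
9. 118. 115.  86.  87.  86.  30.  33.]
 [ 28.  30.  60.  78.  75.  96.  97.  94.  94.  69.  69.  48.  29.  29.]
 [ 31.  31.  31.  51.  48.  73.  72.  73.  66.  40.  42.  32.  31.  33.]
 [ 32.  31.  27.  34.  34.  44.  45.  47.  39.  31.  32.  32.  32.  26.]]
s cap 257 623.0780639648438 35.27879333496094 80.6544418334961 37.74044418334961 5.62115478515625 mean [625.683  34.309] z 0.1317559322370011
s tab 54 626.3900756835938 -46.590885162353516 44.528865814208984 6.85414457321167 4.056252956390381 mean [626.444 -47.26 ] z 0.09679751807666254
s cradle tops 132 515.6282348632812 262.41864013671875 66.52262878417969 287.8897399902344 53.94518280029297 mean [503.631 260.187] z 0.05237149498147908
```

View pics/crop.png

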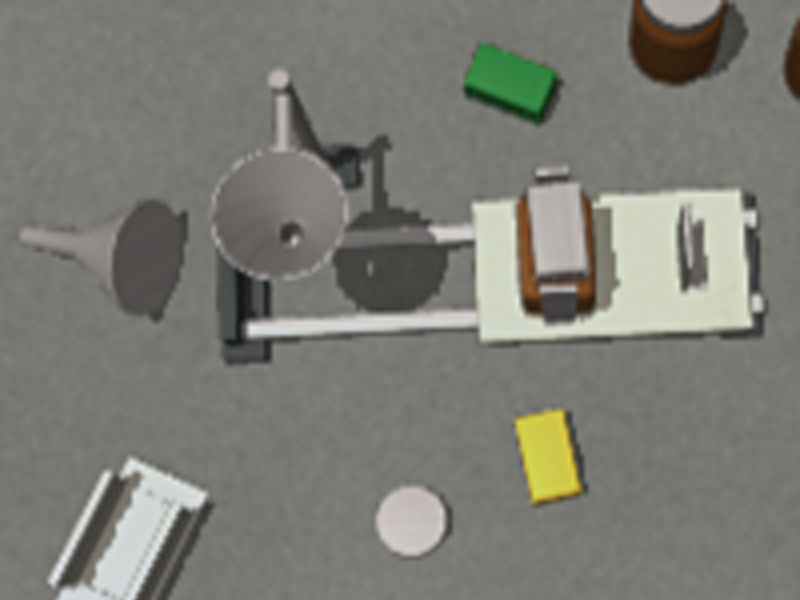

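The crop confirms both choices. The bare steel oblong cap sits on the flat jar between its cheeks (full-frame 309,178), and the white cradle's open-ended top is at lower left (202,257).

```bash
cat >> h.py <<'E'
def frame(yaw):
    t=np.radians(yaw); y=np.array([np.cos(t),np.sin(t),0]); z=np.array([0,0,-1.]); return np.column_stack([np.cross(y,z),y,z])
def go(p,yaw):
    s=sensors.state(); A=R.from_rotvec(s['tcp_rot']).as_matrix()
    sh=A.T@(np.array(p)-s['ee_pos'])*1000; tr=R.from_matrix(A.T@frame(yaw)).as_rotvec(degrees=True)
    print('now',s['ee_pos'].round(4),'yawy',np.degrees(np.arctan2(A[1,1],A[0,1])).round(2),'shift',sh.round(1),'turn',tr.round(2),'t',round(s['time'],2))
E
python3 - <<'E'
from h import *
go([.62,.037,.30],93); go([.31,.53,.30],93)
print(imaging.camera_model('wrist'))
Z=np.load('top.npz'); P=Z['P']; v,u=np.mgrid[:400,:640]
m=(u>284)&(u<365)&(v>155)&(v<215)&(P[...,2]>.126)&(P[...,2]<.14)
q=P[m][:,:2]; t=np.radians(3); a=(q-[.62,.038])@np.array([[np.cos(t),-np.sin(t)],[np.sin(t),np.cos(t)]])*1000
h,e=np.histogram(a[:,0],bins=np.arange(-50,51,4)); print(h,e)
b=a[(a[:,0]>-30)&(a[:,0]<28)]
for lo in range(-32,30,8):
    k=b[(b[:,0]>lo)&(b[:,0]<lo+8),1]; print(lo,k.min().round(1) if len(k) else 0,k.max().round(1) if len(k) else 0)
E
```

```text
now [0.2064 0.5894 0.2305] yawy 70.71 shift [-572.9 -384.8  -68.8] turn [-9.000e-02 -1.000e-02 -2.229e+01] t 0.1
now [0.2064 0.5894 0.2305] yawy 70.71 shift [-117.4  -22.   -69.5] turn [-9.000e-02 -1.000e-02 -2.229e+01] t 0.1
{'fx': 309.70691628693146, 'fy': 309.70691628693146, 'cx': 322.3008208542262, 'cy': 196.4691685031986, 'hand_eye': array([[-2.58507450e-05, -9.63826159e-01, -2.66531677e-01,
         6.66277082e-02],
       [ 9.99999753e-01, -2.12133768e-04,  6.70124236e-04,
         1.75699034e-04],
       [-7.02423637e-04, -2.66531594e-01,  9.63825926e-01,
        -1.42064948e-01],
       [ 0.00000000e+00,  0.00000000e+00,  0.00000000e+00,
         1.00000000e+00]])}
[ 0  6 12  0  5 20 24 22 20 20 22 23 19 20 23 25 17 23 18  7  5 14  0  0
  0] [-50 -46 -42 -38 -34 -30 -26 -22 -18 -14 -10  -6  -2   2   6  10  14  18
  22  26  30  34  38  42  46  50]
-32 -16.0 14.0
-24 -16.4 16.2
-16 -16.9 15.7
-8 -14.9 15.3
0 -15.4 17.4
8 -15.8 17.0
16 -13.8 16.6
24 -13.9 16.2
```

```bash
python3 -m crank '1 0 0 -69 0 0 0;1 0 0 -69 0 0 0;1 -573 -385 -69 0 0 -22;1 -573 -385 -69 0 0 -22;1 -573 -385 -69 0 0 -22;1 -573 -385 -69 0 0 -22;1 -573 -385 -69 0 0 -22;1 -573 -385 -69 0 0 -22'; python3 -c "
from h import *
go([.618,.0385,.25],95)"
```

```text
time: 0.9
ee_pos: [0.387, 0.3478, 0.3002]
tcp_rot: [0.074, -3.141, 0.0]
wrist_force: [1.4, -0.6, -0.6]
opening: 0.0854
finger_force: 0.0
now [0.387  0.3478 0.3002] yawy 92.71 shift [-216.1 -319.9   50.1] turn [-0.   -0.01 -2.29] t 0.9
```

```bash
python3 -m crank '1 -216 -320 0 0 0 -2;1 -216 -320 0 0 0 -2;1 -216 -320 0 0 0 -2;1 -216 -320 0 0 0 -2;1 -216 -320 0 0 0 -2;1 -216 -320 0 0 0 -2;1 -216 -320 50 0 0 -2;1 -216 -320 50 0 0 -2'; cat >> h.py <<'E'
def wrist():
    for _ in range(1):
        s=sensors.state(); im,d=imaging.get_image('wrist')
    m=imaging.camera_model('wrist'); v,u=np.mgrid[:400,:640]
    x=u-m['cx'];y=v-m['cy'];rr=np.hypot(x,y)+1e-9;th=rr/m['fx'];k=np.tan(th)/rr*d
    C=np.dstack([x*k,y*k,d]); H=np.array(m['hand_eye']); T=C@H[:3,:3].T+H[:3,3]
    P=T@R.from_rotvec(s['tcp_rot']).as_matrix().T+s['ee_pos']; P[(d==0)|(th>1.3)]=np.nan
    return im,P
def rect(P,m,n):
    q=P[m][:,:2]; q=q[~np.isnan(q[:,0])]
    print(n,len(q),cv2.minAreaRect((q*1000).astype(np.float32)),'mean',(q.mean(0)*1000).round(1),'z',np.nanmedian(P[m][:,2]).round(4))
E
python3 - <<'E'
from h import *
go([.618,.0385,.25],95)
im,P=wrist(); save('w1',im); np.savez('w1',im=im,P=P)
z=P[...,2]; D=lambda x,y,r:np.hypot(P[...,0]-x,P[...,1]-y)<r
rect(P,D(.618,.038,.07)&(z>.126)&(z<.142),'cap')
q=P[D(.618,.038,.06)&(z>.126)&(z<.142)]
t=np.radians(5); a=(q[:,:2]-[.618,.038])@np.array([[np.cos(t),-np.sin(t)],[np.sin(t),np.cos(t)]])*1000
print(np.histogram(a[:,0],bins=np.arange(-50,51,4))[0],a[:,1].min(),a[:,1].max())
rect(P,D(.62,-.045,.04)&(z>.08)&(z<.11),'tab')
E
```

```text
time: 1.7
ee_pos: [0.6183, 0.0386, 0.25]
tcp_rot: [-0.128, 3.137, 0.0]
wrist_force: [0.8, 0.5, 0.9]
opening: 0.0853
finger_force: 0.0
now [0.6183 0.0386 0.25  ] yawy 94.69 shift [ 0.3 -0.   0. ] turn [ 0.01  0.09 -0.31] t 1.7
cap 2781 ((619.9263305664062, 37.583168029785156), (80.47053527832031, 33.48139190673828), 5.245168685913086) mean [619.7  38.1] z 0.1333
[  0   0  17 123   4  10 211 167 188 175 177 178 170 176 163 163 169 158
 162 161  54  48 106   1   0] -17.317443592584915 16.281781313265313
tab 377 ((623.735595703125, -44.36769104003906), (44.62717056274414, 4.678613185882568), 3.1210455894470215) mean [623.1 -43.8] z 0.0963
```

View pics/w1.png

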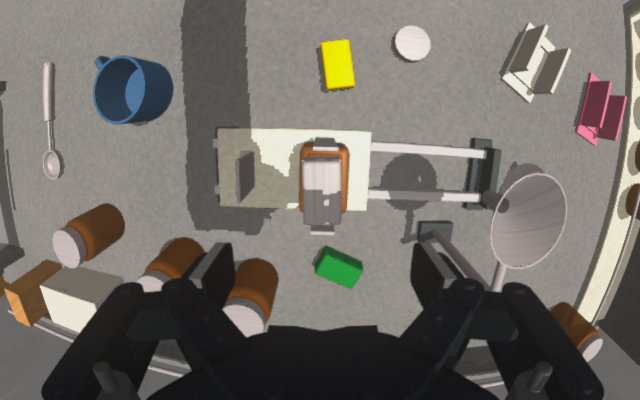

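The wrist view shows the steel cap on the jar between its cheeks at about (322,185), with the fingers free on both long sides. The tab is at (245,178). Next I descend and grip.

```bash
python3 -m crank '1 -2 0 50 0 0 -0.5;1 -2 0 100 0 0 -0.5;1 -2 0 125 0 0 -0.5;1 -2 0 140 0 0 -0.5;1 -2 0 149 0 0 -0.5;1 -2 0 149 0 0 -0.5;0.3 -2 0 149 0 0 -0.5;0 -2 0 149 0 0 -0.5' 40; python3 -m crank '-0.2 0 0 0 0 0 0;-0.4 0 0 0 0 0 0;-1 0 0 0 0 0 0;-1 0 0 0 0 0 0;-1 0 0 0 0 0 0;-1 0 0 0 0 0 0'
```

```text
time: 2.55
ee_pos: [0.6201, 0.0406, 0.103]
tcp_rot: [-0.143, 3.136, 0.001]
wrist_force: [0.3, -0.3, -0.4]
opening: 0.059
finger_force: 0.0
time: 3.15
ee_pos: [0.6197, 0.0405, 0.1024]
tcp_rot: [-0.142, 3.137, 0.001]
wrist_force: [-1.1, -0.1, 5.8]
opening: 0.0335
finger_force: 40.4
```

```bash
python3 -m crank '-1 0 0 -10 0 0 0;-1 0 0 -20 0 0 0;-1 0 0 -35 0 0 0;-1 0 0 -55 0 0 0;-1 0 0 -80 0 0 0;-1 0 0 -110 0 0 0;-1 0 0 -130 0 0 0;-1 0 0 -130 0 0 0' 40;python3 - <<'E'
from h import *
go([.37,.20,.225],65)
go([.37,.20,.06],65)
im,P=cloud('top'); z=P[...,2]
v,u=np.mgrid[:400,:640]
m=(u>285)&(u<335)&(v>155)&(v<215)
D=lambda x,y,r:np.hypot(P[...,0]-x,P[...,1]-y)<r
# clutter around stage & cradle axis
q=D(.37,.2,.075)&(z>.008); print('stage clutter',q.sum())
E
```

```text
time: 3.95
ee_pos: [0.6209, 0.0404, 0.2357]
tcp_rot: [-0.142, 3.132, 0.001]
wrist_force: [1.3, -0.3, -0.3]
opening: 0.0333
finger_force: 39.8
now [0.6209 0.0404 0.2357] yawy 95.19 shift [235.5 181.6   9.3] turn [ 0.13  0.36 30.19] t 3.95
now [0.6209 0.0404 0.2357] yawy 95.19 shift [236.6 181.5 174.3] turn [ 0.13  0.36 30.19] t 3.95
stage clutter 2
```

```bash
python3 -m crank '-1 25 20 0 0 0 3;-1 65 50 0 0 0 9;-1 105 80 0 0 0 16;-1 140 108 0 0 0 22;-1 175 135 0 0 0 28;-1 205 158 0 0 0 30;-1 225 175 0 0 0 30;-1 235 181 10 0.1 0.3 30';python3 -m crank '-1 0 0 30 0 0 0;-1 0 0 75 0 0 0;-1 0 0 120 0 0 0;-1 0 0 155 0 0 0;-1 0 0 180 0 0 0;-1 0 0 195 0 0 0;-1 0 0 200 0 0 0;-1 0 0 200 0 0 0';python3 - <<'E'
from h import *
go([.37,.20,.0],65)
im,P=wrist(); save('w2',im)
E
```

```text
time: 4.8
ee_pos: [0.3666, 0.2011, 0.2213]
tcp_rot: [-0.668, -3.064, 0.001]
wrist_force: [0.1, 0.3, -1.4]
opening: 0.0333
finger_force: 39.9
time: 5.6
ee_pos: [0.3672, 0.1982, 0.0203]
tcp_rot: [-0.674, -3.062, 0.006]
wrist_force: [-0.0, -0.1, -0.2]
opening: 0.0336
finger_force: 39.9
now [0.3672 0.1982 0.0203] yawy 65.16 shift [-1.9  2.9 20.3] turn [-0.31 -0.31  0.16] t 5.6
```

View pics/w2.png

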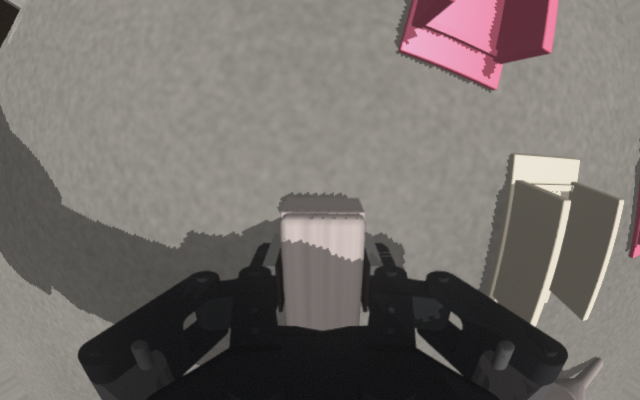

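The cap is held square at (322,265), with the floor below bare and the white cradle at (560,235). Now I lower it gently onto the worktop.

```bash
python3 -m crank '-1 0 0 8 -0.3 -0.3 0;-1 0 0 13 -0.3 -0.3 0;-1 0 0 16 -0.3 -0.3 0;-1 0 0 18 -0.3 -0.3 0;-1 0 0 19 -0.3 -0.3 0;-1 0 0 19 -0.3 -0.3 0';python3 -m crank '-1 0 0 1 0 0 0;-1 0 0 1 0 0 0';python3 -m crank '-1 0 0 1 0 0 0;-1 0 0 1 0 0 0'
```

```text
time: 6.25
ee_pos: [0.3675, 0.1993, 0.0024]
tcp_rot: [0.674, 3.067, 0.003]
wrist_force: [1.0, 0.3, -1.1]
opening: 0.0335
finger_force: 39.9
time: 6.45
ee_pos: [0.3675, 0.1993, 0.0013]
tcp_rot: [0.674, 3.067, 0.003]
wrist_force: [-0.1, -0.8, 0.0]
opening: 0.0334
finger_force: 39.9
time: 6.65
ee_pos: [0.3674, 0.1992, 0.0002]
tcp_rot: [0.674, 3.067, 0.003]
wrist_force: [-0.2, -0.2, -0.9]
opening: 0.0334
finger_force: 39.9
```

```bash
for i in 1 2; do python3 -m crank '-1 0 0 1 0 0 0;-1 0 0 1 0 0 0' | grep -E 'ee_pos|wrist'; done; python3 -m crank '-1 0 0 0.7 0 0 0;-1 0 0 0.7 0 0 0' | grep -E 'ee_pos|wrist'
```

```text
ee_pos: [0.3675, 0.1993, -0.0006]
wrist_force: [-0.8, -0.4, 2.2]
ee_pos: [0.3675, 0.1993, -0.0007]
wrist_force: [-3.5, -3.0, 22.6]
ee_pos: [0.3675, 0.1993, -0.0008]
wrist_force: [-6.5, -3.0, 36.0]
```

```bash
python3 -m crank '-1 0 0 -1.7 0 0 0;-1 0 0 -1.7 0 0 0;-0.1 0 0 -1.7 0 0 0;0.1 0 0 -1.7 0 0 0;1 0 0 -1.7 0 0 0;1 0 0 -1.7 0 0 0;1 0 0 -1.7 0 0 0;1 0 0 -1.7 0 0 0' 20;python3 -m crank '1 0 0 -30 0 0 0;1 0 0 -60 0 0 0;1 0 0 -110 0 0 0;1 0 0 -160 0 0 0;1 0 0 -170 0 0 0;1 0 0 -170 0 0 0'
python3 - <<'E'
from h import *
im,P=wrist(); save('w3',im); z=P[...,2]; D=lambda x,y,r:np.hypot(P[...,0]-x,P[...,1]-y)<r
rect(P,D(.367,.199,.06)&(z>.02)&(z<.04),'cap')
rect(P,D(.43,.325,.08)&(z>.042)&(z<.06),'cradle tops')
im,P=cloud('top'); z=P[...,2]
D=lambda x,y,r:np.hypot(P[...,0]-x,P[...,1]-y)<r
rect(P,D(.367,.199,.06)&(z>.02)&(z<.04),'cap top')
rect(P,D(.43,.325,.08)&(z>.042)&(z<.06),'cradle tops')
go([.367,.199,.17],-25)
E
```

```text
time: 8.05
ee_pos: [0.3674, 0.1992, -0.0008]
tcp_rot: [0.674, 3.067, 0.003]
wrist_force: [-0.9, -0.1, 0.7]
opening: 0.0854
finger_force: 0.0
time: 8.65
ee_pos: [0.3681, 0.1998, 0.1711]
tcp_rot: [0.673, 3.065, 0.009]
wrist_force: [0.0, 0.3, 0.0]
opening: 0.0856
finger_force: 0.0
cap 2158 ((369.1541442871094, 198.9710693359375), (34.48661422729492, 58.87262725830078), 64.77632141113281) mean [367.6 199.7] z 0.0293
cradle tops 1506 ((431.9910583496094, 324.4668273925781), (57.015167236328125, 80.72120666503906), 65.25072479248047) mean [429.6 323.8] z 0.0507
cap top 92 ((377.4038391113281, 193.4483184814453), (33.7452392578125, 33.56047821044922), 63.55229949951172) mean [383.3 188.3] z 0.0288
cradle tops 35 ((461.38232421875, 337.8080749511719), (7.175373077392578, 32.91688537597656), 62.54310989379883) mean [462.9 336.8] z 0.0512
now [0.3665 0.1987 0.1684] yawy 65.22 shift [-0.3  0.5 -1.6] turn [ 7.000e-02 -6.000e-02  9.022e+01] t 8.75
```

View pics/w3.png

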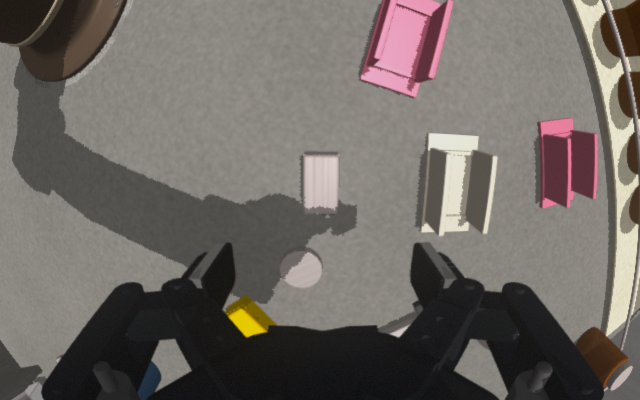

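The cap stands upright on the worktop at (321,182), clear of everything, with the white cradle at (458,185). Next I turn 90° to take it by its ends.

```bash
python3 -m crank '1 0 0 0 0 0 8;1 0 0 0 0 0 16;1 0 0 0 0 0 24;1 0 0 0 0 0 32;1 0 0 0 0 0 40;1 0 0 0 0 0 48;1 0 0 0 0 0 56;1 0 0 0 0 0 64'>/dev/null;python3 -m crank '1 0 0 0 0 0 8;1 0 0 0 0 0 16;1 0 0 0 0 0 24;1 0 0 50 0 0 26;1 0 0 90 0 0 26;1 0 0 110 0 0 26;1 0 0 110 0 0 26'
python3 -c "
from h import *
go([.3685,.199,.003],-25.2)
im,P=wrist(); z=P[...,2]; D=lambda x,y,r:np.hypot(P[...,0]-x,P[...,1]-y)<r
rect(P,D(.367,.199,.06)&(z>.02)&(z<.04),'cap')"
```

```text
time: 10.25
ee_pos: [0.3644, 0.1967, 0.0554]
tcp_rot: [2.646, 1.692, -0.011]
wrist_force: [-0.6, -0.1, 0.0]
opening: 0.0853
finger_force: 0.0
now [0.3644 0.1967 0.0554] yawy -24.81 shift [ 4.1  2.9 52.3] turn [-0.15  0.38  0.39] t 10.25
cap 5513 ((369.5196228027344, 199.2623748779297), (34.07435989379883, 58.1890983581543), 64.68815612792969) mean [370.2 201.1] z 0.0292
```

```bash
python3 -m crank '1 4.5 3.5 10 -0.1 0.4 0.4;1 4.5 3.5 10 -0.1 0.4 0.4;1 4.5 3.5 25 -0.1 0.4 0.4;1 4.5 3.5 40 -0.1 0.4 0.4;1 4.5 3.5 48 -0.1 0.4 0.4;1 4.5 3.5 52 -0.1 0.4 0.4;1 4.5 3.5 52 -0.1 0.4 0.4';python3 -m crank '0.6 0 0 0 0 0 0;0.4 0 0 0 0 0 0;0.2 0 0 0 0 0 0;-1 0 0 0 0 0 0;-1 0 0 0 0 0 0;-1 0 0 0 0 0 0;-1 0 0 0 0 0 0' 40; python3 -c "
from h import *
go([.432,.3245,.1],-24.75)
im,P=wrist();save('w4',im)"
```

```text
time: 11.0
ee_pos: [0.3726, 0.2019, 0.0074]
tcp_rot: [-2.65, -1.682, -0.014]
wrist_force: [-0.8, -0.9, -0.2]
opening: 0.0848
finger_force: 0.0
time: 11.7
ee_pos: [0.3727, 0.2021, 0.008]
tcp_rot: [-2.65, -1.682, -0.016]
wrist_force: [-1.6, -0.6, 7.9]
opening: 0.0572
finger_force: 41.4
now [0.3727 0.2021 0.008 ] yawy -25.2 shift [136.9   1.8 -90.6] turn [ 0.15 -0.59 -0.45] t 11.7
```

View pics/w4.png

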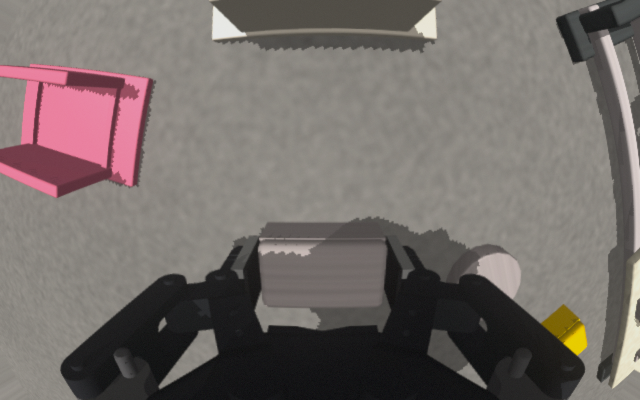

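The fingers hold both cap ends at (322,270), but about 5 mm high and 4 mm off-centre. I'll open, shift and grip again before lifting.

```bash
python3 -m crank '0.7 0 0 0 0 0 0;0.8 0 0 0 0 0 0;0.8 0 0 0 0 0 0;0.8 0 0 0 0 0 0;0.8 -4 0 2 0 0 0;0.8 -4 0 5 0.1 -0.6 0;0.8 -4 0 5 0.1 -0.6 0;0.8 -4 0 5 0.1 -0.6 0';python3 -c "
from h import *
go([.3693,.1992,.003],-25.2)"; python3 -m crank '0.4 0 0 0 0 0 0;0.2 0 0 0 0 0 0;-1 0 0 0 0 0 0;-1 0 0 0 0 0 0;-1 0 0 0 0 0 0;-1 0 0 0 0 0 0' 50
```

```text
time: 12.55
ee_pos: [0.3708, 0.1983, 0.0021]
tcp_rot: [2.651, 1.683, -0.002]
wrist_force: [0.3, -0.2, -0.0]
opening: 0.0769
finger_force: 0.0
now [0.3708 0.1983 0.0021] yawy -25.19 shift [ 0.2 -1.8 -0.9] turn [0.03 0.09 0.01] t 12.55
time: 13.15
ee_pos: [0.3708, 0.1983, 0.0025]
tcp_rot: [2.652, 1.683, -0.001]
wrist_force: [-1.1, -0.9, 6.6]
opening: 0.0571
finger_force: 53.1
```

```bash
python3 -m crank '-1 0 0 -5 0 0 0;-1 0 0 -15 0 0 0;-1 0 0 -40 0 0 0;-1 0 0 -70 0 0 0;-1 0 0 -95 0 0 0;-1 0 0 -110 0 0 0;-1 0 0 -110 0 0 0;-1 0 0 -110 0 0 0';python3 -c "
from h import *
go([.4315,.3246,.112],-24.75)
im,P=wrist(); z=P[...,2]; D=lambda x,y,r:np.hypot(P[...,0]-x,P[...,1]-y)<r
rect(P,D(.43,.325,.08)&(z>.042)&(z<.06),'cradle tops')
q=P[D(.43,.325,.08)&(z>.042)&(z<.06)]
t=np.radians(-24.75); a=(q[:,:2]-[.4315,.3246])@np.array([[np.cos(t),-np.sin(t)],[np.sin(t),np.cos(t)]])*1000
print(np.histogram(a[:,1],bins=np.arange(-40,41,4))[0],np.histogram(a[:,0],bins=np.arange(-50,51,4))[0])
"
```

```text
time: 13.95
ee_pos: [0.3707, 0.1986, 0.1124]
tcp_rot: [2.652, 1.683, 0.0]
wrist_force: [0.4, -0.2, -0.9]
opening: 0.0574
finger_force: 53.6
now [0.3707 0.1986 0.1124] yawy -25.18 shift [139.8   1.4   0.4] turn [ 0.04  0.01 -0.43] t 13.95
cradle tops 1347 ((421.85491943359375, 302.3004455566406), (7.207892417907715, 79.63591766357422), 65.20116424560547) mean [421.9 301.4] z 0.0512
[  0   0   0 898 449   0   0   0   0   0   0   0   0   0   0   0   0   0
   0   0] [ 0  0 16 70 63 69 61 62 61 72 70 71 72 73 74 70 65 66 68 72 66 65 41  0
  0]
```

```bash
python3 -m crank '-1 20 0 0 0 0 0;-1 50 0 0 0 0 0;-1 85 1 0 0 0 -0.3;-1 115 2 0 0 0 -0.4;-1 135 2 0 0 0 -0.4;-1 140 2 0 0 0 -0.4;-1 140 2 0 0 0 -0.4;-1 140 2 0 0 0 -0.4';python3 -c "
from h import *
go([.432,.3247,.0085],-24.75)
im,P=wrist(); z=P[...,2]; save('w5',im);D=lambda x,y,r:np.hypot(P[...,0]-x,P[...,1]-y)<r
rect(P,D(.43,.325,.06)&(z>.042)&(z<.06),'cradle tops')
"
```

```text
time: 14.8
ee_pos: [0.4316, 0.3227, 0.1113]
tcp_rot: [2.646, 1.69, -0.005]
wrist_force: [0.2, 0.0, -2.1]
opening: 0.057
finger_force: 53.6
now [0.4316 0.3227 0.1113] yawy -24.85 shift [  2.3  -0.5 102.8] turn [ 0.   0.2 -0.1] t 14.8
cradle tops 1299 ((442.8428955078125, 347.7956237792969), (6.488483905792236, 80.32534790039062), 65.26043701171875) mean [443.  348.2] z 0.0512
```

View pics/w5.png

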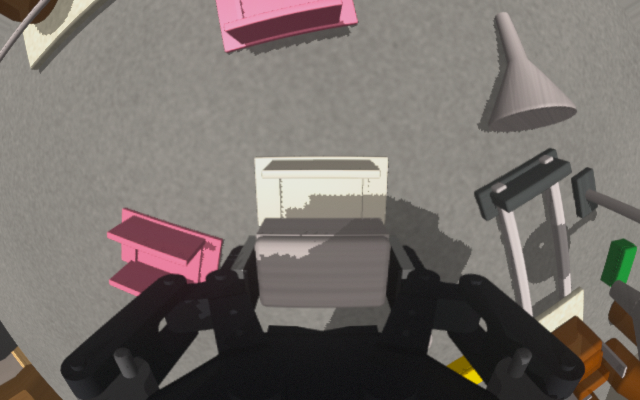

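The cap is held level at (322,270) directly over the white cradle at (322,195). Both wall measurements put the cradle centre at (0.4323, 0.325).

```bash
python3 -m crank '-1 2.5 0 0 0 0.2 0;-1 2.5 0 10 0 0.2 0;-1 2.5 0 25 0 0.2 0;-1 2.5 0 40 0 0.2 0;-1 2.5 0 45 0 0.2 0;-1 2.5 0 45 0 0.2 0;-1 2.5 0 45 0 0.2 0';python3 -c "
from h import *
go([.4323,.325,.0085],-24.75)
"
```

```text
time: 15.55
ee_pos: [0.4335, 0.3264, 0.0673]
tcp_rot: [-2.646, -1.692, -0.004]
wrist_force: [0.4, 0.1, -0.9]
opening: 0.0572
finger_force: 53.6
now [0.4335 0.3264 0.0673] yawy -24.81 shift [-1.9 -0.5 58.8] turn [ 0.04 -0.14 -0.06] t 15.55
```

```bash
python3 -m crank '-1 -1.8 -0.5 0 0 0 0;-1 -1.8 -0.5 10 0 0 0;-1 -1.8 -0.5 25 0 0 0;-1 -1.8 -0.5 40 0 0 0;-1 -1.8 -0.5 48 0 0 0;-1 -1.8 -0.5 52 0 0 0;-1 -1.8 -0.5 54 0 0 0;-1 -1.8 -0.5 54 0 0 0';python3 -c "
from h import *
go([.4323,.325,.0085],-24.75)
"
```

```text
time: 16.35
ee_pos: [0.4323, 0.3252, 0.0132]
tcp_rot: [-2.646, -1.692, -0.004]
wrist_force: [-0.2, -0.1, -0.3]
opening: 0.0574
finger_force: 53.6
now [0.4323 0.3252 0.0132] yawy -24.8 shift [-0.2  0.1  4.7] turn [ 0.04 -0.14 -0.05] t 16.35
```

```bash
python3 -m crank '-1 0 0 2 0 0 0;-1 0 0 3.5 0 0 0;-1 0 0 3.5 0 0 0'|grep -E 'ee_p|wrist'; for i in 1 2 3; do python3 -m crank '-1 0 0 0.6 0 0 0;-1 0 0 0.6 0 0 0'|grep -E 'ee_p|wrist'; done
```

```text
ee_pos: [0.4321, 0.3253, 0.0097]
wrist_force: [0.2, -0.2, -0.1]
ee_pos: [0.4322, 0.3251, 0.009]
wrist_force: [-0.4, 0.8, -0.8]
ee_pos: [0.4323, 0.3252, 0.0086]
wrist_force: [-0.8, -0.2, 2.4]
ee_pos: [0.4323, 0.3253, 0.0085]
wrist_force: [-2.6, -1.2, 9.5]
```

```bash
python3 -m crank '-1 0 0 0 0 0 0;0.4 0 0 -0.3 0 0 0;0.5 0 0 -0.3 0 0 0;0.8 0 0 -0.3 0 0 0;0.8 0 0 -0.3 0 0 0;0.8 0 0 -0.3 0 0 0' 20;python3 -m crank '0.8 0 0 -15 0 0 0;0.8 0 0 -40 0 0 0;0.8 0 0 -85 0 0 0;0.8 0 0 -135 0 0 0;0.8 0 0 -185 0 0 0;0.8 0 0 -230 0 0 0;0.8 0 0 -250 0 0 0;0.8 0 0 -250 0 0 0'
python3 - <<'E'
from h import *
im,P=wrist(); z=P[...,2]; save('w6',cv2.resize(im[60:300,180:460],(800,600)));D=lambda x,y,r:np.hypot(P[...,0]-x,P[...,1]-y)<r
rect(P,D(.4323,.325,.04)&(z>.022)&(z<.043),'cap')
rect(P,D(.4323,.325,.06)&(z>.045)&(z<.06),'cradle tops')
go([.62,-.115,.27],93)
E
```

```text
time: 17.85
ee_pos: [0.4321, 0.3251, 0.008]
tcp_rot: [-2.646, -1.692, -0.003]
wrist_force: [0.7, 0.4, -0.0]
opening: 0.0771
finger_force: 0.0
time: 18.65
ee_pos: [0.4332, 0.3254, 0.2628]
tcp_rot: [-2.645, -1.69, -0.014]
wrist_force: [0.5, 0.3, 0.5]
opening: 0.0766
finger_force: 0.0
cap 1632 ((433.58416748046875, 327.69091796875), (51.672489166259766, 66.32892608642578), 65.22643280029297) mean [432.6 324.7] z 0.0351
cradle tops 779 ((432.4307556152344, 325.55230712890625), (54.75868606567383, 79.7758560180664), 65.20201873779297) mean [433.5 327. ] z 0.0512
now [0.4323 0.3249 0.2604] yawy -24.81 shift [-320.5  355.   -11. ] turn [   0.41   -0.13 -117.81] t 18.7
```

View pics/w6.png

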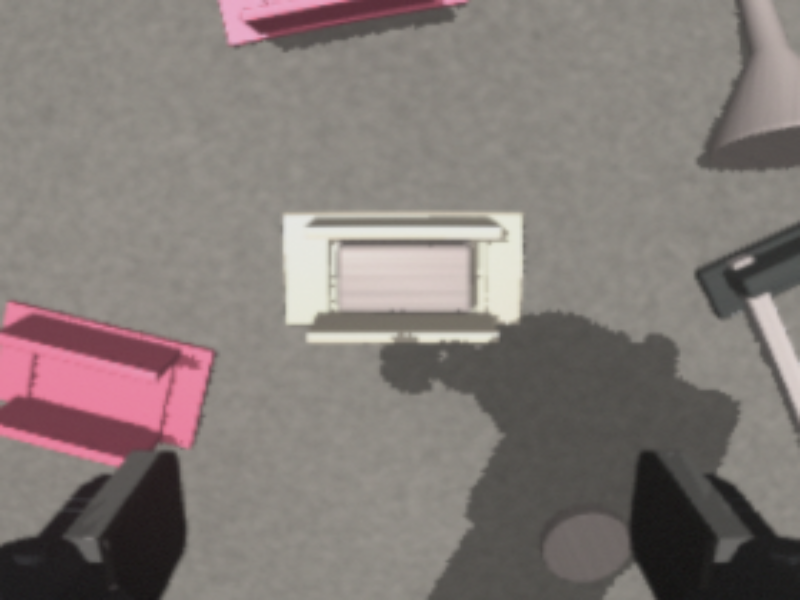

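The cap lies upright inside the white cradle at crop (405,275), level on the floor (top at 35 mm, 36 expected) and clear of lips and walls. Now for the push.

```bash
python3 -m crank '-1 -30 30 0 0 0 -8;-1 -60 65 0 0 0 -16;-1 -100 105 0 0 0 -24;-1 -140 145 0 0 0 -32;-1 -180 185 0 0 0 -40;-1 -220 225 0 0 0 -48;-1 -250 260 0 0 0 -56;-1 -265 280 0 0 0 -64' >/dev/null;python3 -m crank '-1 0 0 0 0 0 -8;-1 0 0 0 0 0 -16;-1 0 0 0 0 0 -24;-1 0 0 0 0 0 -32;-1 0 0 0 0 0 -40;-1 0 0 0 0 0 -48;-1 0 0 0 0 0 -54;-1 0 0 0 0 0 -54'
python3 - <<'E'
from h import *
go([.625,-.076,.25],93)
im,P=wrist(); z=P[...,2]; D=lambda x,y,r:np.hypot(P[...,0]-x,P[...,1]-y)<r
rect(P,D(.623,-.044,.04)&(z>.085)&(z<.11),'tab')
rect(P,D(.62,.038,.04)&(z>.115)&(z<.14),'neck+cheeks')
rect(P,D(.62,.0,.15)&(z>.024)&(z<.04),'plate')
E
```

```text
time: 20.3
ee_pos: [0.5611, -0.0039, 0.2566]
tcp_rot: [0.011, -3.141, -0.002]
wrist_force: [-0.2, -0.0, 0.4]
opening: 0.0001
finger_force: 0.0
now [ 0.5611 -0.0039  0.2566] yawy 90.41 shift [-63.4 -72.5   6.4] turn [ 0.09 -0.05 -2.59] t 20.3
tab 237 ((623.239990234375, -45.07318115234375), (43.54975509643555, 4.930656433105469), 3.526852607727051) mean [621.3 -44.5] z 0.1005
neck+cheeks 1026 ((618.6200561523438, 39.416866302490234), (77.37395477294922, 21.20847511291504), 2.8206262588500977) mean [617.2  39.2] z 0.1233
plate 7780 ((572.3386840820312, -0.7437820434570312), (196.47140502929688, 186.61752319335938), 3.4895081520080566) mean [595.1  -3.1] z 0.0314
```

```bash
python3 -m crank '-1 -63 -75 0 0 0 -2.7;-1 -63 -75 0 0 0 -2.7;-1 -63 -75 0 0 0 -2.7;-1 -63 -75 40 0 0 -2.7;-1 -63 -75 85 0 0 -2.7;-1 -63 -75 130 0 0 -2.7;-1 -63 -75 165 0 0 -2.7;-1 -63 -75 181 0 0 -2.7' 20;python3 -m crank '-1 0 0 0 0 0 0;-1 0 0 0 0 0 0'; python3 -c "
from h import *
go([.6248,-.078,.075],93.2)"
```

```text
time: 21.15
ee_pos: [0.6231, -0.0775, 0.0727]
tcp_rot: [0.079, -3.136, -0.003]
wrist_force: [0.5, -0.4, -0.5]
opening: -0.0002
finger_force: 0.0
time: 21.35
ee_pos: [0.6265, -0.0782, 0.0779]
tcp_rot: [-0.082, 3.138, 0.002]
wrist_force: [0.7, -0.1, 0.4]
opening: -0.0003
finger_force: 0.0
now [ 0.6265 -0.0782  0.0779] yawy 92.99 shift [1.7 0.2 2.9] turn [ 0.07  0.16 -0.21] t 21.35
```

```bash
python3 -m crank '-1 1 6 1 0 0 0;-1 1 12 1 0 0 0;-1 1 17 1 0 0 0;-1 1 23 1 0 0 0;-1 1 32 1 0 0 0;-1 1 42 1 0 0 0;-1 1 52 1 0 0 0;-1 1 60 1 0 0 0';python3 -m crank '-1 0 8 0 0 0 0;-1 0 20 0 0 0 0;-1 0 32 0 0 0 0;-1 0 44 0 0 0 0;-1 0 56 0 0 0 0;-1 0 68 0 0 0 0;-1 0 78 0 0 0 0;-1 0 84 0 0 0 0'; python3 -c "
from h import *
go([.6248,-.078,.075],93.2)"
```

```text
time: 22.15
ee_pos: [0.6217, -0.0167, 0.0758]
tcp_rot: [-0.085, 3.139, 0.003]
wrist_force: [1.2, -3.1, 2.1]
opening: 0.0002
finger_force: 1.6
time: 22.95
ee_pos: [0.6166, 0.0675, 0.0758]
tcp_rot: [-0.086, 3.14, 0.004]
wrist_force: [2.3, -3.1, -0.1]
opening: 0.0001
finger_force: 1.3
now [0.6166 0.0675 0.0758] yawy 93.13 shift [  -0.2 -145.8    0.4] turn [ 0.13  0.05 -0.07] t 22.95
```

Pushing steadily at about 3 N, with roughly 30 mm to go.

```bash
python3 -m crank '-1 0 5 0 0 0 0;-1 0 10 0 0 0 0;-1 0 15 0 0 0 0;-1 0 20 0 0 0 0;-1 0 22 0 0 0 0;-1 0 23 0 0 0 0'|grep -E 'ee_p|wrist'; for i in 1 2 3 4 ; do python3 -m crank '-1 0 1.5 0 0 0 0;-1 0 1.5 0 0 0 0'|grep -E 'ee_p|wrist';done
```

```text
ee_pos: [0.6155, 0.0891, 0.0758]
wrist_force: [0.5, -2.0, -1.3]
ee_pos: [0.6155, 0.0904, 0.0758]
wrist_force: [-0.7, -0.8, -0.8]
ee_pos: [0.6154, 0.0919, 0.0759]
wrist_force: [-0.2, -1.0, -0.8]
ee_pos: [0.6154, 0.0934, 0.0759]
wrist_force: [-1.4, -1.3, -1.0]
ee_pos: [0.6154, 0.095, 0.076]
wrist_force: [-1.2, -1.6, -0.9]
```

```bash
for i in 1 2 3 4 ; do python3 -m crank '-1 0 1.5 0 0 0 0;-1 0 1.5 0 0 0 0'|grep -E 'ee_p|wrist';done
```

```text
ee_pos: [0.6154, 0.0965, 0.076]
wrist_force: [-0.8, -1.4, -0.6]
ee_pos: [0.6154, 0.098, 0.076]
wrist_force: [-0.2, -1.8, -0.5]
ee_pos: [0.6153, 0.0989, 0.076]
wrist_force: [0.0, -2.6, -0.0]
ee_pos: [0.6153, 0.099, 0.0761]
wrist_force: [-1.7, -6.1, 0.0]
```

```bash
python3 -m crank '-1 0 1.5 0 0 0 0;-1 0 1.5 0 0 0 0;-1 0 2.5 0 0 0 0;-1 0 2.5 0 0 0 0'|grep -E 'ee_p|wrist';python3 -m crank '-1 0 -5 0 0 0 0;-1 0 -20 0 0 0 0;-1 0 -40 0 0 0 0;-1 0 -60 0 0 0 0;-1 0 -60 -40 0 0 0;-1 0 -60 -90 0 0 0;-1 0 -60 -130 0 0 0;-1 0 -60 -170 0 0 0'|grep -E 'time|ee_p|wrist'; python3 -m crank '-1 0 -50 0 0 0 0;-1 50 -100 0 0 0 0;-1 100 -120 0 0 0 0;-1 100 -120 0 0 0 0'|grep -E 'ee_p'
python3 - <<'E'
from h import *
im,P=cloud('top'); z=P[...,2]; save('t2',cv2.resize(im[120:300,120:380],(800,554))); D=lambda x,y,r:np.hypot(P[...,0]-x,P[...,1]-y)<r
rect(P,D(.614,.115,.03)&(z>.085)&(z<.112),'tab')
E
```

```text
ee_pos: [0.6153, 0.099, 0.0761]
wrist_force: [-0.9, -12.3, 1.6]
time: 26.35
ee_pos: [0.6182, 0.0428, 0.2482]
wrist_force: [0.5, 0.4, -1.4]
ee_pos: [0.5215, -0.0858, 0.2458]
tab 35 ((613.0280151367188, 114.79765319824219), (42.99839401245117, 4.139630317687988), 3.157339334487915) mean [612.2 114.3] z 0.1001
```

View pics/t2.png

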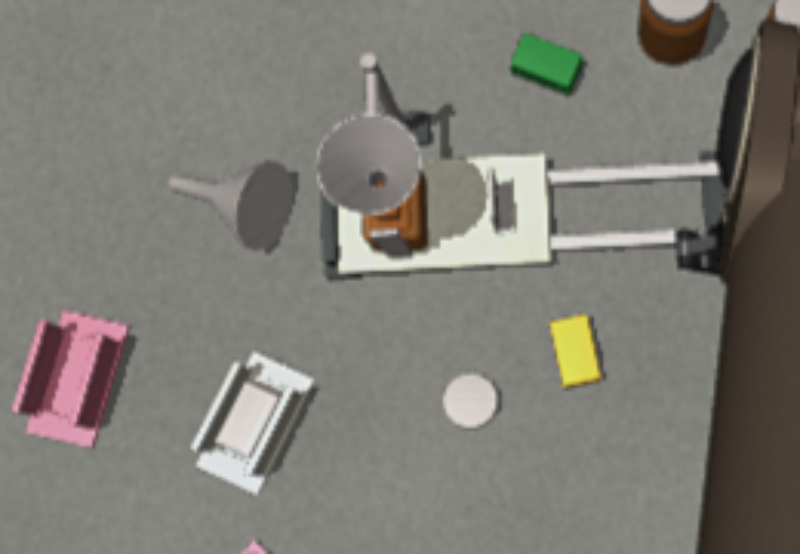

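The picture shows the carrier against the stop at (330,235) with the jar under the funnel (370,165). The tab has moved 160 mm, and the cap is in the white cradle at (250,420). The other things are undisturbed, so I'm handing in.

```bash
python3 -c "
from cell import r
print(r.hand_in())"
```

```text
the job is handed in; nothing more can be done
None
```

The job is done and handed in at about 27 s of the 72 s allowed: the cap was set on the worktop, retaken by its ends and lowered upright to the cradle floor, then the carrier was pushed 160 mm home against its stop with the open jar under the funnel.

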